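Gauge the gap of a plate capacitor

TASK

Take the taper gauge by its orange handle out of the wooden holder block and, with the gauge upright, slide its steel blade down into the gap between the capacitor's two aluminium plates until it drags snugly on both. Do not drive it so hard that the moving plate is pushed back, and leave the motor, battery box and screw jar where they are. Finish while still holding the gauge in the gap at that depth: do not let go.

Things in the scene. Friction and masses are not known exactly. Their poses are not given: they have to be found in the camera images.
- gauge: Taper gauge, loose, 60 to 110 g: orange plastic handle with a black band near its top, 22 mm (x) by 30 mm (y) by 50 mm high (z up), and a steel blade below it reaching 60 mm under the origin. Origin: centre of the handle's underside. It starts upright in the holder, the handle resting on the holder's top. Turned half round about z it works the same.
- gauge_tip (a point): Centre of the blade's bottom edge, 60 mm below the gauge's origin. The blade is 10 mm wide (gauge y) and a wedge along gauge x: 2 mm thick at the tip, 1 mm more per 12 mm upward, 6.5 mm at its top, 54 mm above the tip. A 6 mm springy neck joins it to the handle and lets it flex a few degrees about gauge y (about 1 N for 6 mm at the tip).
- holder: Fixed plywood block 70 x 70 x 72 mm high with a slot from above, 12 mm (x) by 16 mm (y), 64 mm deep, at its centre, in which the gauge's blade stands; origin at the centre of its underside, z up.
- stand: Plate capacitor on a fixed white base 170 mm (x, centred 10 mm to +x of the origin) by 100 mm (y) by 18 mm; origin on its underside, below the fixed plate's inner face. Two upright aluminium plates face each other across a narrow gap: the fixed one on a black post, the moving one (on the +x side) on a blue slide with a brass thumbwheel. Top 108 mm above the table.
- fixed_plate: Fixed aluminium plate, 80 mm wide. Origin: middle of the top edge of its flat inner face, 100 mm above the table; x points across the gap to the moving plate, y along the plate, z up. The flat face is 74 mm high; above it a lip flares outward at 45 degrees, 7 mm high, to guide a blade in. Nothing in the gap stops the blade from below.
- moving_plate: Moving plate, mirror image of the fixed one, same axes, origin likewise. Its x distance from the fixed plate is the gap, 3.2 to 5.2 mm, even over the depth. The tip goes 12 x (gap - 2 mm) below the origins, 14 to 38 mm, before the blade touches both plates; pressed down with some 3 to 8 N it is snug. The slide is stiff: it gives way at about 12 N of sideways push and stays there.
- motor: Bystander: small steel motor (24 mm across) on a red 36 mm square foot, 40 mm high; origin under its centre.
- battery_box: Bystander: blue battery box 55 x 75 mm, 27 mm high with yellow cells; origin under its centre.
- screw_jar: Bystander: small jar with a green cap, 48 mm across, 60 mm high; origin under its centre.
Not all that is in view belongs to the job. What is meant by the holder is not black, pink or purple, and is the larger of those in its own colour.

How it is judged:
By the outcome, as a careful person would: the job done as asked, in the order asked, and still so for the second after the job is handed in, while the arm keeps its last pose, push and grip.
It also fails if it takes over 43 s, if anything falls off the work surface, if the arm or the gripper's body presses on something with over 40 N, if the wrist force passes 120 N, or if a joint passes its speed limit or range.

ROBOT

A 6-joint arm with a two-finger parallel gripper is mounted at the origin on the work surface. World frame = base frame: x ahead of the robot, y to its left, z up, the work surface at z = 0. Lengths are in m, angles in rad, forces in N, time in s.
With the tool pointing down it reaches from about 0.425 to 0.95 m from the base axis. Payload 3.5 kg.
Tool frame: the origin (TCP) lies at the very end of the fingers, on their centre line; the grasp point (between the pads) lies 19 mm behind it (ctrl.grip_point_offset is the distance from the TCP to the grasp point, in m); z points along the fingers, y is the line along which they close (so a half turn about z gives the same grasp; the last joint's range is limited). The gripper opens to 85 mm and grips with 20 to 120 N. Pads are 22 mm wide; open, the fingers measure 114 mm over their backs; the gripper's body (76 mm by 85 mm) begins 54 mm behind the grasp point. The pads swing forward as they close: fully open they stand 13 mm farther back than shut.
Start: joints at [1.143, 0.286, 1.577, -0, 1.279, -0.15], TCP at [0.185, 0.649, 0.231] pointing down, gripper open.
Joint ranges: [-2.77, 2.77], [-0.9, 2.22], [0.21, 2.48], [-1.53, 4.67], [0.24, 2.81], [-2.84, 2.84]. Speed limits (rad/s): [2.79, 2.79, 3.14, 3.14, 3.14, 3.14].

INTERFACE

Orientations are given as a unit quaternion [x, y, z, w].
In Python, from plant import telemetry, vision, ctrl gives the robot as it stands.
- The arm moves only by the tool arm_command, never from a script. Its argument "series" is one flat list of numbers, 7 for each row, row after row: the shift along the tool's x, y, z in cm, then the turn, a rotation vector about the tool's x, y, z in degrees, then the closure, from 0 (fully open) to 1 (shut). A call has 1 to 10 rows; each row is the pose to reach, as a shift and turn from the pose commanded when the call began, along the tool's axes at that moment; what a row does not reach only later rows make up. A row lasts 1/12 s, in which the tool goes at most 41.7 mm and 7.16 degrees, less where a joint would pass 70% of its speed; a pose out of reach is approached as far as the arm can. A call with a gripper value outside its range is refused whole. The fingers move at their own pace and stop on an object; "force" is the grip in N (left out, the last holds). Time passes only in rows, so rows that repeat a pose let the fingers close. It gives the time, the measured TCP pose, the force, the opening and the grip force at its end, in the units of the state.
- telemetry.get_state(): the state, without advancing time (a new reading comes with each control period).
- vision.read_camera(name): name is "scene" or "side" or "wrist"; returns a dict with "color" (480x640x3 uint8, blue, green, red), "K" (3x3 intrinsics, pixels), "rvec" (rotation vector, rad) and "tvec" (3), from world to camera coordinates, as OpenCV has them; the wrist camera has in their place "T_tool_cam" (4x4, takes a point from camera to tool coordinates, whose origin is the TCP and whose axes are the flange's). Camera axes: x right, y down, z forward; pixel columns grow to the right and rows downward; lengths in m; the calibration is good to about 2 mm. A picture is of the moment at which its call begins: read the wrist's pose just before it. There is no depth.
- ctrl.sign_off(): hands the job in; it is judged then, once.
The state is a dict: "time": time; "qpos": joint angles; "dq": joint speeds; "joint_efforts": joint torques, N m; "eef_pos": TCP position; "tcp_rot": TCP orientation; "contact_force": force on the tool from outside, world axes, zero at the start; "wrist_torque": the same for the moment, N m; "opening": opening from 0.0 (shut) to 1.0 (fully open); "finger_force": force on a finger pad.
Only numpy, scipy, OpenCV 4.12 (cv2) and the standard library are available. Lean on these libraries where they do the work, as an engineer would, in place of code of your own. Each camera call takes 0.05 s, during which the arm holds its last target. There are 200 camera calls.

## Working session

There is one attempt and no reset: what is moved stays moved. The work goes in short steps, Python scripts to look and compute and a tool call to move; the robot and the scene stay as the last step left them, time stands still between calls to the robot, and variables do not carry over. Pictures are saved under pics/ and viewed, at most 10 in all, crops included, and the job is handed in when it is done.

Besides the shell and the picture viewer there is one more tool, called after "Request:" by a JSON object that holds its "method" and its "body". arm_command: Moves the arm, as the interface text tells. Its arguments: {"type":"object","properties":{"series":{"type":"array","items":{"type":"number"}},"force":{"type":"number"}},"required":["series"]}

```bash
mkdir -p pics; ls
cat > h.py <<'E'
import numpy as np, cv2
from plant import telemetry, vision, ctrl
from scipy.spatial.transform import Rotation as R
def shot(n,f):
    s=telemetry.get_state(); c=vision.read_camera(n); cv2.imwrite('pics/'+f,c['color'])
    if 'rvec' in c:
        Rm=cv2.Rodrigues(np.array(c['rvec'],float))[0]; t=np.array(c['tvec'],float).ravel()
    else:
        T=np.array(c['T_tool_cam']); W=np.eye(4); W[:3,:3]=R.from_quat(s['tcp_rot']).as_matrix(); W[:3,3]=s['eef_pos']
        M=np.linalg.inv(W@T); Rm=M[:3,:3]; t=M[:3,3]
    np.savez('pics/'+f+'.npz',K=np.array(c['K']),R=Rm,t=t); return c['color']
def cam(f):
    d=np.load('pics/'+f+'.npz'); return d['K'],d['R'],d['t']
def ray(f,uv):
    K,Rm,t=cam(f); return -Rm.T@t, Rm.T@np.linalg.inv(K)@np.array([*uv,1.])
def atz(f,uv,z):
    o,d=ray(f,uv); return o+d*(z-o[2])/d[2]
def tri(obs):
    A=[];b=[]
    for f,uv in obs:
        K,Rm,t=cam(f);P=K@np.c_[Rm,t]
        for i in (0,1):
            r=uv[i]*P[2]-P[i];A.append(r[:3]/np.linalg.norm(r[:3]));b.append(-r[3]/np.linalg.norm(r[:3]))
    x,*_=np.linalg.lstsq(np.array(A),np.array(b),rcond=None); return x,np.array(A)@x-b
def proj(f,X):
    K,Rm,t=cam(f);p=K@(Rm@np.asarray(X,float)+t);return p[:2]/p[2]
E
python3 - <<'E'
from h import *
a=shot('scene','s0.png');b=shot('side','d0.png');shot('wrist','w0.png')
print(telemetry.get_state())
for f in('s0.png','d0.png','w0.png'): print(f,ray(f,(320,240)),cam(f)[0][0,0])
E
```

```text
pics
{'time': 0.15, 'qpos': array([ 1.14297850e+00,  2.87040063e-01,  1.57784446e+00,  1.16326741e-05,
        1.27861413e+00, -1.50005647e-01]), 'dq': array([-0.00089581, -0.00143258, -0.00371897,  0.00196749, -0.00146741,
        0.0011968 ]), 'joint_efforts': array([ 2.08235806e-04, -4.06601429e+01, -2.93140197e+01, -2.26612515e-04,
        3.94441755e-03, -2.78301934e-05]), 'eef_pos': array([0.18487648, 0.64865231, 0.23021097]), 'tcp_rot': array([ 1.38461423e-01,  9.90367369e-01, -9.11917959e-04, -2.76856531e-04]), 'contact_force': array([-0.24691626,  0.29061871,  0.67508825]), 'wrist_torque': array([-0.04884741,  0.04788176, -0.04127123]), 'finger_force': 0.0, 'opening': 1.000946705957728}
s0.png (array([1.07246875, 0.27996135, 0.66122971]), array([-0.57159819, -0.43910402, -0.69349313])) 496.7275124961723
d0.png (array([ 0.21026847, -0.70544391,  0.67625187]), array([ 0.41251166,  0.67345798, -0.61346231])) 484.006948349825
w0.png (array([0.11910052, 0.6677651 , 0.37319838]), array([ 0.25748586, -0.08755302, -0.96239391])) 399.9657619264982
```

View pics/s0.png

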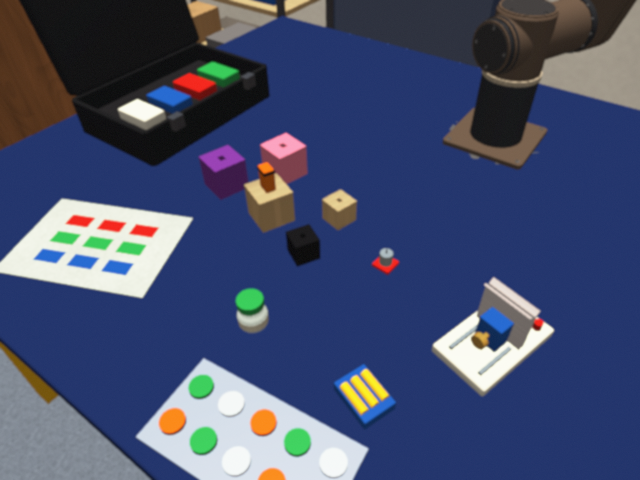

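View pics/d0.png

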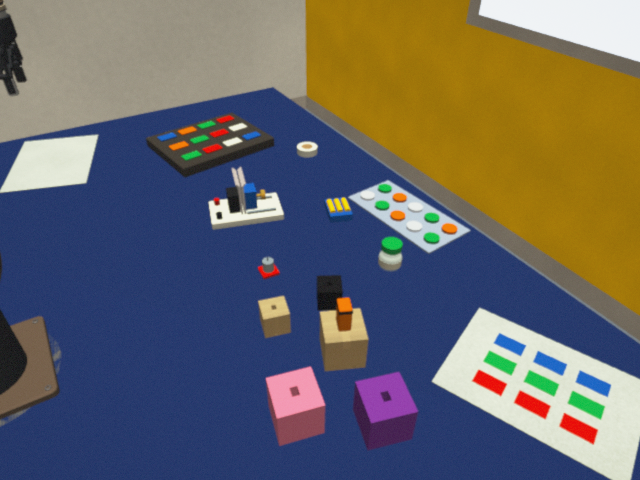

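The gauge stands in the larger wooden block: scene (267,178), side (344,315). The stand is at scene (495,340), side (245,205). I'll enlarge both in each view.

Run:
```python
from h import *
s=cv2.imread('pics/s0.png');d=cv2.imread('pics/d0.png')
def c(i,x,y,w,h,k): return cv2.resize(i[y:y+h,x:x+w],None,fx=k,fy=k,interpolation=cv2.INTER_CUBIC)
o=np.vstack([np.hstack([c(s,225,150,80,75,5)[:300],c(d,300,285,80,75,5)[:300]]),np.hstack([c(s,425,270,133,100,3)[:300,:399],c(d,200,155,100,75,4)[:300,:401]])])
print(o.shape);cv2.imwrite('pics/c0.png',o)
```

```text
Traceback (most recent call last):
ValueError: all the input array dimensions except for the concatenation axis must match exactly, but along dimension 1, the array at index 0 has size 800 and the array at index 1 has size 799
```

Run:
```python
from h import *
s=cv2.imread('pics/s0.png');d=cv2.imread('pics/d0.png')
def c(i,x,y,w,h,k): return cv2.resize(i[y:y+h,x:x+w],None,fx=k,fy=k,interpolation=cv2.INTER_CUBIC)[:300,:400]
o=np.vstack([np.hstack([c(s,230,160,80,75,5),c(d,305,290,80,75,5)]),np.hstack([c(s,425,275,134,100,3),c(d,200,155,100,75,4)])])
cv2.imwrite('pics/c0.png',o)
```

```text
(no output)
```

View pics/c0.png

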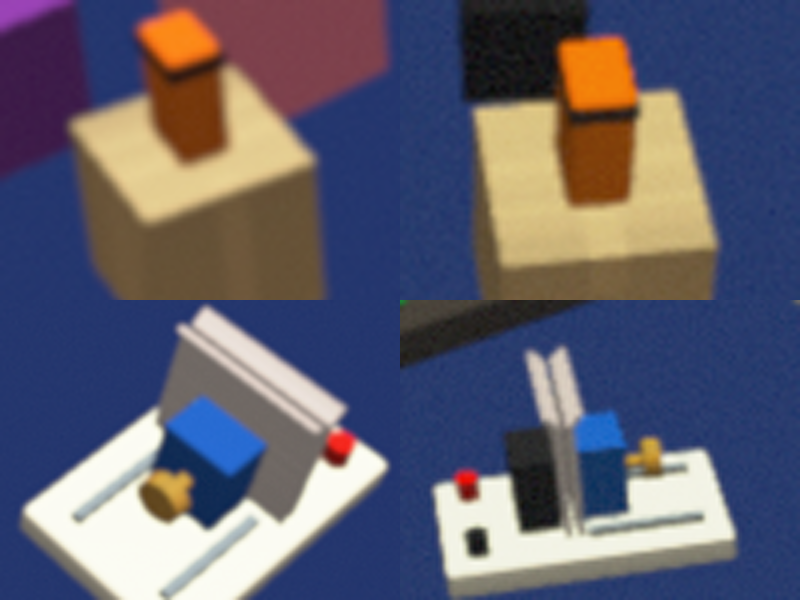

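The enlarged views show the handle's top face, the holder's top corners and the stand's base and lips clearly. I'll compute their positions from these.

Run:
```python
from h import *
np.set_printoptions(precision=4,suppress=True)
S=lambda p:((p[0]+.5)/5-.5+230,(p[1]+.5)/5-.5+160)
D=lambda p:((p[0]-400+.5)/5-.5+305,(p[1]+.5)/5-.5+290)
S2=lambda p:((p[0]+.5)/3-.5+425,(p[1]-300+.5)/3-.5+275)
D2=lambda p:((p[0]-400+.5)/4-.5+200,(p[1]-300+.5)/4-.5+155)
def show(n,ps,F,f,z):
    P=np.array([atz(f,F(p),z)[:2] for p in ps]);print(n,P.tolist() and P.round(4).tolist(),'c',P.mean(0))
    e=P-np.roll(P,1,0);print('  edges',np.hypot(*e.T),np.degrees(np.arctan2(e[:,1],e[:,0])))
hs=[(137,27),(188,10),(225,50),(172,70)];hd=[(558,42),(625,37),(636,103),(570,110)]
bs=[(70,125),(238,70),(315,158),(148,223)];bd=[(474,108),(678,92),(717,242),(500,267)]
show('handle S',hs,S,'s0.png',.122);show('handle D',hd,D,'d0.png',.122)
show('hold S',bs,S,'s0.png',.072);show('hold D',bd,D,'d0.png',.072)
for n,a,b in(('handle',hs,hd),('hold',bs,bd)):
    print(n,tri([('s0.png',S(np.mean(a,0))),('d0.png',D(np.mean(b,0)))]))
show('base D',[(433,485),(705,450),(737,543),(447,578)],D2,'d0.png',.018)
show('lip fixed/mov S',[(207,307),(347,408),(322,432),(180,325)],S2,'s0.png',.107)
show('lip D',[(527,350),(548,423),(583,418),(565,348)],D2,'d0.png',.107)
# corner correspondences of lips: +-y ends
for a,b in (((207,307),(548,423)),((347,408),(548,423)),((207,307),(527,350)),((347,408),(527,350))):
    print(tri([('s0.png',S2(a)),('d0.png',D2(b))]))
s=telemetry.get_state();print(R.from_quat(s['tcp_rot']).as_matrix())
```

```text
handle S [[0.5325, -0.2772], [0.5133, -0.2686], [0.525, -0.2407], [0.5455, -0.2487]] c [ 0.5291 -0.2588]
  edges [0.0313 0.021  0.0303 0.022 ] [-114.5276  156.0379   67.3365  -21.2263]
handle D [[0.5263, -0.2413], [0.5463, -0.2505], [0.5328, -0.2768], [0.5133, -0.2687]] c [ 0.5297 -0.2593]
  edges [0.0303 0.022  0.0295 0.0211] [  64.4694  -24.7677 -117.1793  157.4322]
hold S [[0.5464, -0.3068], [0.4816, -0.276], [0.5083, -0.2155], [0.574, -0.2423]] c [ 0.5276 -0.2601]
  edges [0.0701 0.0717 0.0661 0.0709] [-113.1638  154.5852   66.1763  -22.2116]
hold D [[0.5128, -0.2116], [0.5773, -0.2412], [0.5497, -0.3028], [0.4839, -0.2756]] c [ 0.5309 -0.2578]
  edges [0.0702 0.0709 0.0675 0.0711] [  65.6921  -24.6533 -114.1448  157.5329]
handle (array([ 0.5294, -0.2591,  0.1218]), array([ 0.0004, -0.0001,  0.0004,  0.0001]))
hold (array([ 0.5295, -0.2591,  0.0729]), array([ 0.0004, -0.0001,  0.0004,  0.0001]))
base D [[0.4965, 0.2925], [0.659, 0.2434], [0.6285, 0.1422], [0.4682, 0.1959]] c [0.563  0.2185]
  edges [0.1006 0.1698 0.1058 0.1691] [  73.6572  -16.7774 -106.7864  161.45  ]
lip fixed/mov S [[0.5322, 0.1876], [0.5549, 0.2645], [0.575, 0.2597], [0.551, 0.1813]] c [0.5533 0.2233]
  edges [0.0198 0.0802 0.0207 0.0821] [ 161.5021   73.6258  -13.3881 -107.0361]
lip D [[0.558, 0.2671], [0.5357, 0.1847], [0.5547, 0.1797], [0.5784, 0.2579]] c [0.5567 0.2224]
  edges [0.0223 0.0854 0.0197 0.0817] [ 155.7739 -105.1781  -14.697    73.1787]
(array([0.5348, 0.1867, 0.1074]), array([ 0.0016, -0.001 ,  0.0016,  0.001 ]))
(array([0.5476, 0.2543, 0.0775]), array([ 0.0148, -0.0088,  0.0138,  0.0092]))
(array([0.5445, 0.1985, 0.1361]), array([-0.0114,  0.0072, -0.0112, -0.0069]))
(array([0.5569, 0.2644, 0.1088]), array([ 0.0002, -0.0002,  0.0002,  0.0002]))
[[-0.9617  0.2743 -0.0008]
 [ 0.2743  0.9617 -0.0017]
 [ 0.0003 -0.0019 -1.    ]]
```

```bash
cat >> h.py <<'E'
def goal(p,yawy):
    """shift (cm) and turn (deg) in tool axes to TCP p, pointing down, tool y at yaw yawy deg"""
    s=telemetry.get_state();W=R.from_quat(s['tcp_rot']);a=np.radians(yawy)
    y=np.array([np.cos(a),np.sin(a),0]);z=np.array([0,0,-1.]);T=R.from_matrix(np.c_[np.cross(y,z),y,z])
    sh=W.inv().apply(np.array(p)-s['eef_pos'])*100;rv=(W.inv()*T).as_rotvec(degrees=True)
    print('t',round(s['time'],2),'tcp',s['eef_pos'].round(4),'shift',sh.round(2),'turn',rv.round(2),'F',s['contact_force'].round(2),'open',round(s['opening'],3),'ff',round(s['finger_force'],1))
E
python3 - <<'E'
from h import *
goal([.555,.2228,.23],-16.3)
E
```

```text
t 0.15 tcp [0.1849 0.6487 0.2302] shift [-47.27 -30.8    0.07] turn [-1.000e-01  7.000e-02  9.038e+01] F [-0.25  0.29  0.68] open 1.001 ff 0.0
```

Request:
{"method": "arm_command", "body": {"series": [-4,-2.6,0,0,0,6,0,-8,-5.2,0,0,0,12,0,-12,-7.8,0,0,0,18,0,-16,-10.4,0,0,0,24,0,-20,-13,0,0,0,30,0,-23.5,-15.3,0,0,0,36,0,-23.5,-15.3,0,0,0,42,0,-23.5,-15.3,0,0,0,45,0,-23.5,-15.3,0,0,0,45,0,-23.5,-15.3,0,0,0,45,0]}}

```text
time: 0.98
eef_pos: [0.3691, 0.4373, 0.2311]
tcp_rot: [0.507, 0.862, -0.0, -0.0]
contact_force: [0.2, 0.0, -0.4]
opening: 0.999
finger_force: 0.0
```

Run:
```python
from h import *
goal([.555,.2228,.23],-16.3)
```

```text
t 0.98 tcp [0.3691 0.4373 0.2311] shift [-27.79   5.8    0.1 ] turn [-3.000e-02 -0.000e+00  4.543e+01] F [ 0.17  0.02 -0.35] open 0.999 ff 0.0
```

Request:
{"method": "arm_command", "body": {"series": [-4,0.8,0,0,0,6,0,-8,1.7,0,0,0,12,0,-12,2.5,0,0,0,18,0,-16,3.3,0,0,0,24,0,-20,4.2,0,0,0,30,0,-24,5,0,0,0,37,0,-27.8,5.8,0.1,0,0,43,0,-27.8,5.8,0.1,0,0,45.4,0,-27.8,5.8,0.1,0,0,45.4,0,-27.8,5.8,0.1,0,0,45.4,0]}}

```text
time: 1.82
eef_pos: [0.5545, 0.2237, 0.2299]
tcp_rot: [0.799, 0.601, -0.0, -0.0]
contact_force: [-0.1, 1.0, 0.1]
opening: 1.002
finger_force: 0.0
```

Run:
```python
from h import *
i=shot('wrist','w1.png');K,Rm,t=cam('w1.png')
for p in([.555,.2228,.1],[.555,.2228,.107],[.5438,.1851,.107]):print(proj('w1.png',p))
u,v=proj('w1.png',[.555,.2228,.1]).astype(int)
x0,y0=max(0,u-100),max(0,v-75)
cv2.imwrite('pics/w1c.png',cv2.resize(i[y0:y0+150,x0:x0+200],(800,600),interpolation=cv2.INTER_CUBIC));print(x0,y0)
goal([.5294,-.2591,.23],-23.5)
```

```text
[324.97814534 231.20870771]
[324.9701233  233.74260446]
[324.59998404 286.9736923 ]
224 156
t 1.87 tcp [0.5542 0.2241 0.23  ] shift [-4.711e+01  1.102e+01 -1.000e-02] turn [-0.05  0.01  7.4 ] F [-0.63  0.   -0.06] open 1.002 ff 0.0
```

View pics/w1c.png

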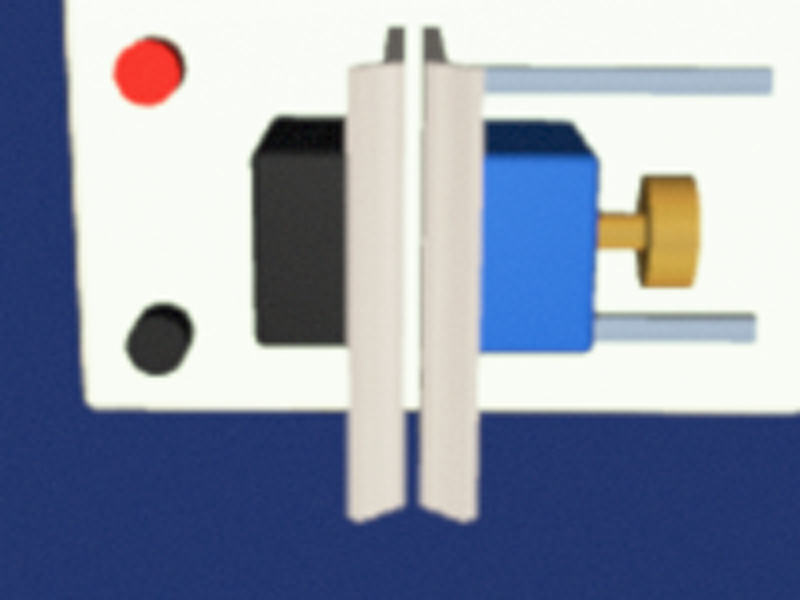

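The gap runs from crop (414,67) to (412,508), about 17 crop pixels wide. The fixed plate (black post) is on the left and the moving plate (blue slide) on the right.

Run:
```python
from h import *
np.set_printoptions(precision=4,suppress=True)
F=lambda x,y:(224+(x+.5)/4-.5,156+(y+.5)/4-.5)
a=atz('w1.png',F(414,67),.1);b=atz('w1.png',F(412.3,507),.1);d=a-b
print(a,b,(a+b)/2,np.hypot(*d[:2]),np.degrees(np.arctan2(d[1],d[0])))
print('gap',np.linalg.norm(atz('w1.png',F(404.5,290),.1)-atz('w1.png',F(421.5,290),.1)))
goal([.5294,-.2591,.23],-23.5)
```

```text
[0.5678 0.2619 0.1   ] [0.5455 0.1854 0.1   ] [0.5566 0.2236 0.1   ] 0.0796871472980358 73.70022147733985
gap 0.0029879590051219503
t 1.87 tcp [0.5542 0.2241 0.23  ] shift [-47.11  11.02  -0.01] turn [-0.05  0.01  7.4 ] F [-0.63  0.   -0.06] open 1.002 ff 0.0
```

Request:
{"method": "arm_command", "body": {"series": [-4,0.9,0,0,0,0.6,0,-8,1.9,0,0,0,1.2,0,-12,2.8,0,0,0,1.9,0,-16,3.7,0,0,0,2.5,0,-20,4.7,0,0,0,3.1,0,-24,5.6,0,0,0,3.8,0,-28,6.6,0,0,0,4.4,0,-32,7.5,0,0,0,5,0,-36,8.4,0,0,0,5.6,0,-40,9.4,0,0,0,6.3,0]}}

```text
time: 2.7
eef_pos: [0.5326, -0.1873, 0.2307]
tcp_rot: [0.831, 0.556, 0.0, 0.0]
contact_force: [1.2, 0.3, -0.1]
opening: 0.999
finger_force: 0.0
```

Run:
```python
from h import *
goal([.5294,-.2591,.16],-23.5)
```

```text
t 2.7 tcp [ 0.5326 -0.1873  0.2307] shift [-6.76  2.43  7.07] turn [ 0.03 -0.01  1.12] F [ 1.2   0.26 -0.08] open 0.999 ff 0.0
```

Request:
{"method": "arm_command", "body": {"series": [-3.5,1.2,1,0,0,0.6,0,-6.8,2.4,2.5,0,0,1.1,0,-6.8,2.4,4,0,0,1.1,0,-6.8,2.4,4,0,0,1.1,0,-6.8,2.4,4,0,0,1.1,0,-6.8,2.4,4,0,0,1.1,0]}}

```text
time: 3.2
eef_pos: [0.5295, -0.2578, 0.1911]
tcp_rot: [0.836, 0.548, 0.0, 0.0]
contact_force: [-0.1, -0.5, -0.1]
opening: 0.997
finger_force: 0.0
```

Run:
```python
from h import *
i=shot('wrist','w2.png')
print(proj('w2.png',[.5294,-.2591,.122]))
cv2.imwrite('pics/w2c.png',cv2.resize(i[120:420,180:480],(600,600),interpolation=cv2.INTER_CUBIC))
goal([.5294,-.2591,.084],-23.5)
```

```text
[324.14142482 259.41884243]
t 3.25 tcp [ 0.5297 -0.258   0.1916] shift [-1.100e-01 -1.000e-02  1.076e+01] turn [ 0.1   0.01 -0.03] F [ 0.82  0.15 -0.08] open 1.001 ff 0.0
```

View pics/w2c.png

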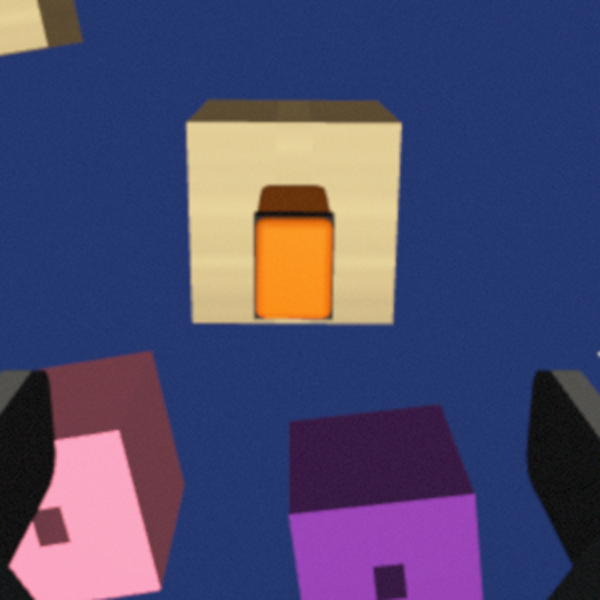

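The handle top is centred at crop (294,267), i.e. full image (327,253), with its edges square to the tool.

Run:
```python
from h import *
c=((294+.5)/2-.5+180,(267+.5)/2-.5+120)
print(c,atz('w2.png',c,.122))
p=atz('w2.png',c,.122);goal([(p[0]+.5294)/2,(p[1]-.2591)/2,.084],-23.5)
```

```text
(326.75, 253.25) [ 0.53217626 -0.25636822  0.122     ]
t 3.25 tcp [ 0.5297 -0.258   0.1916] shift [ 0.07  0.07 10.76] turn [ 0.1   0.01 -0.03] F [ 0.82  0.15 -0.08] open 1.001 ff 0.0
```

Request:
{"method": "arm_command", "body": {"series": [0.1,0.1,4,0,0,0,0,0.1,0.1,8,0,0,0,0,0.1,0.1,10,0,0,0,0,0.1,0.1,10.7,0,0,0,0,0.1,0.1,10.7,0,0,0,0.3,0.1,0.1,10.7,0,0,0,0.5,0.1,0.1,10.7,0,0,0,0.6,0.1,0.1,10.7,0,0,0,0.7,0.1,0.1,10.7,0,0,0,0.75,0.1,0.1,10.7,0,0,0,0.8], "force": 30}}

```text
time: 4.08
eef_pos: [0.5311, -0.2597, 0.0853]
tcp_rot: [0.837, 0.547, 0.001, 0.001]
contact_force: [-0.0, -0.1, 4.6]
opening: 0.255
finger_force: 30.9
```

Request:
{"method": "arm_command", "body": {"series": [0,0,0,0,0,0,1,0,0,0,0,0,0,1,0,0,0,0,0,0,1,0,0,0,0,0,0,1], "force": 50}}

```text
time: 4.42
eef_pos: [0.5311, -0.2598, 0.0854]
tcp_rot: [0.837, 0.547, 0.001, 0.001]
contact_force: [-0.1, 1.0, 6.1]
opening: 0.251
finger_force: 49.9
```

Run:
```python
from h import *
goal([.5294,-.2591,.20],-23.5)
```

```text
t 4.42 tcp [ 0.5311 -0.2598  0.0854] shift [-1.000e-02 -1.500e-01 -1.146e+01] turn [ 0.17  0.03 -0.22] F [-0.07  1.03  6.1 ] open 0.251 ff 49.9
```

Request:
{"method": "arm_command", "body": {"series": [0,0,-1,0,0,0,1,0,0,-2.5,0,0,0,1,0,0,-4.5,0,0,0,1,0,0,-6.5,0,0,0,1,0,0,-9,0,0,0,1,0,0,-12,0,0,0,1,0,0,-13,0,0,0,1,0,0,-13,0,0,0,1,0,0,-13,0,0,0,1]}}

```text
time: 5.17
eef_pos: [0.5299, -0.2589, 0.2129]
tcp_rot: [0.837, 0.547, -0.0, 0.0]
contact_force: [-0.6, 0.6, -1.9]
opening: 0.25
finger_force: 49.2
```

Run:
```python
from h import *
goal([.5566,.2236,.215],-16.3)
```

```text
t 5.17 tcp [ 0.5299 -0.2589  0.2129] shift [ 45.25 -16.96  -0.21] turn [-0.    0.   -7.42] F [-0.65  0.61 -1.86] open 0.25 ff 49.2
```

Request:
{"method": "arm_command", "body": {"series": [2,-0.7,0,0,0,0,1,5,-1.9,0,0,0,-0.7,1,8.5,-3.2,0,0,0,-1.4,1,12,-4.5,0,0,0,-2,1,15.5,-5.8,0,0,0,-2.5,1,19,-7.1,0,0,0,-3.1,1,22.5,-8.4,0,0,0,-3.7,1,26,-9.7,0,0,0,-4.3,1,29.5,-11,0,0,0,-4.9,1,33,-12.4,0,0,0,-5.4,1]}}

```text
time: 6.0
eef_pos: [0.5476, 0.0948, 0.2101]
tcp_rot: [0.811, 0.586, -0.002, -0.001]
contact_force: [0.5, -0.0, -1.2]
opening: 0.252
finger_force: 49.2
```

Run:
```python
from h import *
goal([.5566,.2236,.215],-16.3)
```

```text
t 6.0 tcp [0.5476 0.0948 0.2101] shift [12.51 -3.19 -0.5 ] turn [-0.28  0.09 -2.  ] F [ 0.49 -0.03 -1.2 ] open 0.252 ff 49.2
```

Request:
{"method": "arm_command", "body": {"series": [3.3,-0.9,0,0,0,-0.6,1,6.3,-1.7,0,0,0,-1.2,1,9,-2.3,0,0,0,-2,1,11,-2.8,0,0,0,-2,1,12,-3.1,0,0,0,-2,1,12.3,-3.2,0,0,0,-2,1,12.3,-3.2,0,0,0,-2,1,12.3,-3.2,0,0,0,-2,1,12.3,-3.2,0,0,0,-2,1,12.3,-3.2,0,0,0,-2,1]}}

```text
time: 6.83
eef_pos: [0.5577, 0.2186, 0.2132]
tcp_rot: [0.801, 0.599, -0.0, 0.0]
contact_force: [0.2, 0.8, -1.3]
opening: 0.252
finger_force: 49.2
```

Run:
```python
from h import *
goal([.5566,.2236,.215],-16.3)
s=shot('scene','s3.png');d=shot('side','d3.png');w=shot('wrist','w3.png')
goal([.5566,.2236,.215],-16.3)
def c(i,x,y,w,h,k): return cv2.resize(i[y:y+h,x:x+w],None,fx=k,fy=k,interpolation=cv2.INTER_CUBIC)[:600,:400]
o=np.hstack([c(s,450,190,100,150,4),c(d,190,90,100,150,4)])
cv2.imwrite('pics/c3.png',o)
```

```text
t 6.83 tcp [0.5577 0.2186 0.2132] shift [ 0.45 -0.25 -0.18] turn [-0.    0.02 -0.11] F [ 0.16  0.81 -1.32] open 0.252 ff 49.2
t 6.98 tcp [0.5577 0.2191 0.2135] shift [ 0.4  -0.24 -0.15] turn [ 0.02 -0.   -0.08] F [ 1.3   0.61 -1.13] open 0.251 ff 49.2
```

View pics/c3.png

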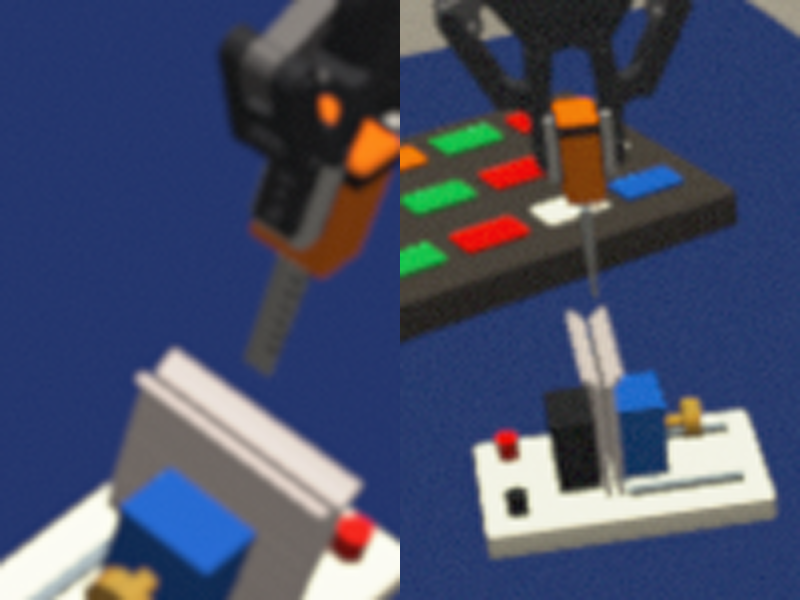

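The gauge hangs upright, with its blade tip at scene crop (260,370) and side crop (596,293), above the lips.

Run:
```python
from h import *
np.set_printoptions(precision=4,suppress=True)
S=lambda p:((p[0]+.5)/4-.5+450,(p[1]+.5)/4-.5+190)
D=lambda p:((p[0]-400+.5)/4-.5+190,(p[1]+.5)/4-.5+90)
x,r=tri([('s3.png',S((260,370))),('d3.png',D((596,293)))]);print(x,r)
a=np.radians(-16.3);ex=np.array([np.cos(a),np.sin(a)]);ey=np.array([-ex[1],ex[0]])
for g in([.5566,.2236],[.555,.2228]):
    e=np.array(g)-x[:2];print('to gap: x',e@ex*1000,'y',e@ey*1000)
# gap groove in these images: lips tops
show=lambda F,f,ps:print(f,np.mean([atz(f,F(p),.107)[:2] for p in ps],0))
show(S,'s3.png',[(175,348),(362,487),(328,515),(140,375)]);show(D,'d3.png',[(568,311),(605,307),(586,383),(622,378)])
s=telemetry.get_state();print(s['eef_pos'],R.from_quat(s['tcp_rot']).as_matrix()[:2,:2],ex,ey)
```

```text
[0.5588 0.22   0.1409] [ 0.0007 -0.0004  0.0007  0.0004]
to gap: x -3.130634165830283 y 2.8031905465881386
to gap: x -4.441789265853891 y 1.5862795787347517
s3.png [0.5536 0.2231]
d3.png [0.5565 0.2225]
[0.5577 0.2191 0.2135] [[ 0.2821  0.9594]
 [ 0.9594 -0.2821]] [ 0.9598 -0.2807] [0.2807 0.9598]
```

Request:
{"method": "arm_command", "body": {"series": [0.15,-0.2,0,0,0,0,1,0.3,-0.35,0,0,0,0,1,0.3,-0.35,0.8,0,0,0,1,0.3,-0.35,1.8,0,0,0,1,0.3,-0.35,2.6,0,0,0,1,0.3,-0.35,3.2,0,0,0,1,0.3,-0.35,3.4,0,0,0,1,0.3,-0.35,3.4,0,0,0,1,0.3,-0.35,3.4,0,0,0,1]}}

```text
time: 7.73
eef_pos: [0.5551, 0.2237, 0.1791]
tcp_rot: [0.8, 0.6, -0.0, -0.0]
contact_force: [-0.6, 1.3, -1.4]
opening: 0.248
finger_force: 49.1
```

Run:
```python
from h import *
goal([.5555,.223,.175],-16.3)
s=shot('scene','s4.png');d=shot('side','d4.png');w=shot('wrist','w4.png')
goal([.5555,.223,.175],-16.3)
def c(i,x,y,w,h,k): return cv2.resize(i[y:y+h,x:x+w],None,fx=k,fy=k,interpolation=cv2.INTER_CUBIC)
cv2.imwrite('pics/c4.png',np.hstack([c(s,465,240,80,120,5),c(d,200,110,80,120,5)]))
```

```text
t 7.73 tcp [0.5551 0.2237 0.1791] shift [-0.05  0.06  0.41] turn [-0.01  0.01 -0.02] F [-0.59  1.26 -1.43] open 0.248 ff 49.1
t 7.88 tcp [0.5555 0.2238 0.18  ] shift [-0.07  0.02  0.5 ] turn [ 0.06 -0.03 -0.02] F [ 1.17  0.15 -1.95] open 0.25 ff 49.1
```

View pics/c4.png

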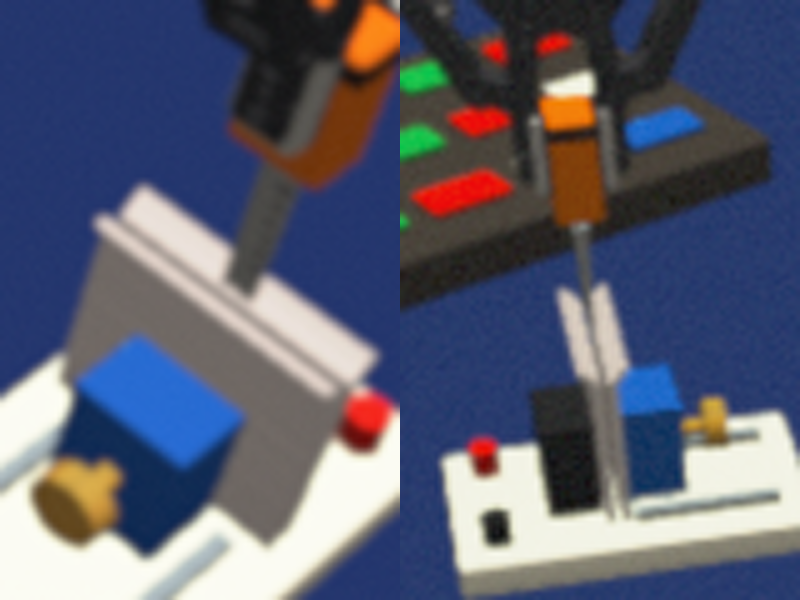

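The blade tip is between the lips: scene crop (243,293), side crop (590,330). I'll carry on down in small steps and watch the force.

Request:
{"method": "arm_command", "body": {"series": [0,0,0.2,0,0,0,1,0,0,0.4,0,0,0,1,0,0,0.6,0,0,0,1,0,0,0.8,0,0,0,1,0,0,1,0,0,0,1,0,0,1,0,0,0,1,0,0,1,0,0,0,1]}}

```text
time: 8.47
eef_pos: [0.5549, 0.2236, 0.169]
tcp_rot: [0.8, 0.6, -0.0, -0.0]
contact_force: [0.1, -0.0, -1.5]
opening: 0.251
finger_force: 49.1
```

Request:
{"method": "arm_command", "body": {"series": [0,0,0.1,0,0,0,1,0,0,0.2,0,0,0,1,0,0,0.3,0,0,0,1,0,0,0.4,0,0,0,1,0,0,0.4,0,0,0,1,0,0,0.4,0,0,0,1]}}

```text
time: 8.97
eef_pos: [0.555, 0.2237, 0.1652]
tcp_rot: [0.8, 0.6, -0.0, -0.0]
contact_force: [-0.4, -0.4, -1.3]
opening: 0.253
finger_force: 49.1
```

Request:
{"method": "arm_command", "body": {"series": [0,0,0.1,0,0,0,1,0,0,0.2,0,0,0,1,0,0,0.3,0,0,0,1,0,0,0.4,0,0,0,1,0,0,0.4,0,0,0,1,0,0,0.4,0,0,0,1]}}

```text
time: 9.47
eef_pos: [0.555, 0.2236, 0.1612]
tcp_rot: [0.8, 0.6, -0.0, -0.0]
contact_force: [0.5, -0.4, -0.9]
opening: 0.252
finger_force: 49.1
```

Request:
{"method": "arm_command", "body": {"series": [0,0,0.05,0,0,0,1,0,0,0.1,0,0,0,1,0,0,0.15,0,0,0,1,0,0,0.2,0,0,0,1,0,0,0.2,0,0,0,1,0,0,0.2,0,0,0,1]}}

```text
time: 9.97
eef_pos: [0.5551, 0.2237, 0.1593]
tcp_rot: [0.8, 0.6, 0.0, -0.0]
contact_force: [0.3, -0.5, -0.5]
opening: 0.249
finger_force: 49.1
```

Request:
{"method": "arm_command", "body": {"series": [0,0,0.05,0,0,0,1,0,0,0.1,0,0,0,1,0,0,0.1,0,0,0,1,0,0,0.1,0,0,0,1]}}

```text
time: 10.3
eef_pos: [0.5551, 0.2237, 0.1583]
tcp_rot: [0.8, 0.6, 0.0, 0.0]
contact_force: [0.6, -0.0, -0.2]
opening: 0.251
finger_force: 49.1
```

Run:
```python
from h import *
F=[]
for k in range(6): shot('side','d5.png');F.append(telemetry.get_state()['contact_force'])
print(np.mean(F,0),np.std(F,0)); s=cv2.imread('pics/d5.png');q=shot('scene','s5.png')
goal([.5555,.223,.158],-16.3)
def c(i,x,y,w,h,k): return cv2.resize(i[y:y+h,x:x+w],None,fx=k,fy=k,interpolation=cv2.INTER_CUBIC)
cv2.imwrite('pics/c5.png',np.hstack([c(q,465,250,80,120,5),c(s,205,120,80,120,5)]))
```

```text
[ 0.45209132  0.14115806 -0.81802237] [0.29224543 0.30209662 0.42165157]
t 10.65 tcp [0.555  0.2237 0.1583] shift [-0.05  0.06  0.03] turn [-0.    0.   -0.02] F [-0.18 -0.33 -0.94] open 0.251 ff 49.1
```

View pics/c5.png

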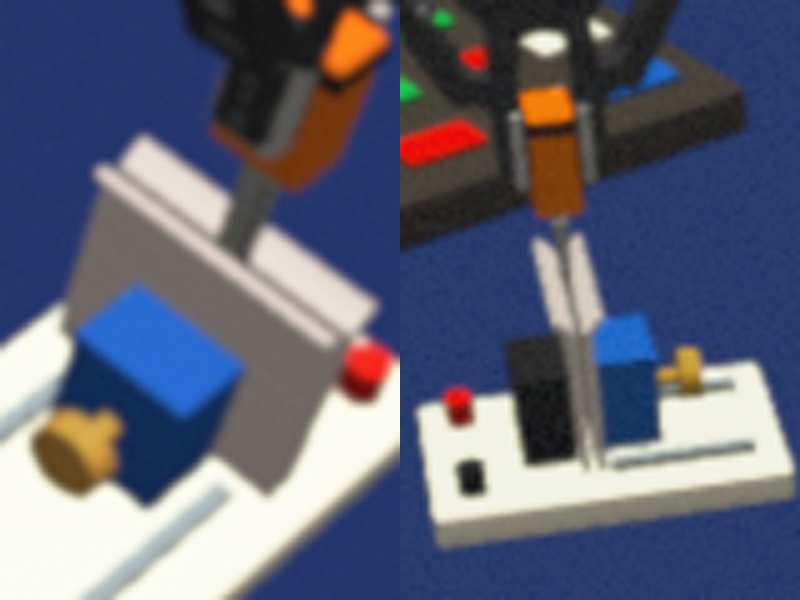

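The blade is in the gap, but in the side crop it leans from (558,222) to (575,315), about 3° off its free-hanging angle. The handle therefore sits 2–3 mm too far toward the fixed plate, so I'll shift it.

Request:
{"method": "arm_command", "body": {"series": [0,0.1,0,0,0,0,1,0,0.2,0,0,0,0,1,0,0.25,0,0,0,0,1,0,0.25,0,0,0,0,1,0,0.25,0,0,0,0,1]}}

```text
time: 11.07
eef_pos: [0.5574, 0.223, 0.1583]
tcp_rot: [0.8, 0.6, -0.0, -0.0]
contact_force: [-1.0, -0.3, -1.0]
opening: 0.251
finger_force: 49.2
```

Run:
```python
from h import *
F=[];I=[]
for k in range(8): I.append(shot('side','d6.png').astype(float));F.append(telemetry.get_state()['contact_force'])
print(np.mean(F,0),np.std(F,0)); w=shot('wrist','w6.png')
goal([.5555,.223,.158],-16.3)
def c(i,x,y,w,h,k): return cv2.resize(i[y:y+h,x:x+w],None,fx=k,fy=k,interpolation=cv2.INTER_CUBIC)
s=np.mean(I,0).astype(np.uint8); b=cv2.imread('pics/d5.png')
cv2.imwrite('pics/c6.png',np.hstack([c(b,225,140,40,60,10),c(s,225,140,40,60,10)]))
```

```text
[-0.40229634  0.26733777 -0.75651014] [0.63762703 0.72218493 0.53775282]
t 11.52 tcp [0.5574 0.223  0.1583] shift [-0.05 -0.18  0.03] turn [-0.01  0.   -0.02] F [-1.43  0.28 -0.92] open 0.252 ff 49.2
```

View pics/c6.png

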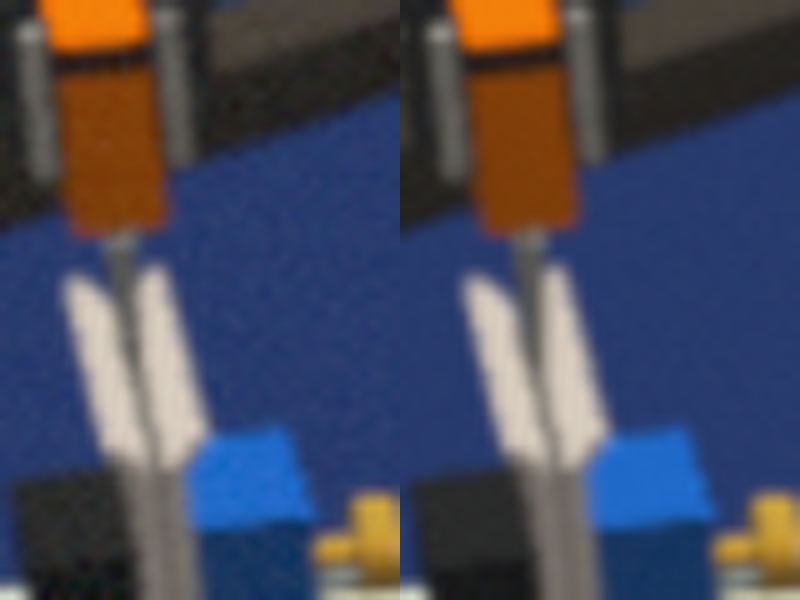

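The left (earlier) view is almost parallel to the handle's edges, while the right (now) leans the other way. The lateral force also changed sign, so I'll go back 1.5 mm and press on.

Request:
{"method": "arm_command", "body": {"series": [0,-0.1,0,0,0,0,1,0,-0.15,0,0,0,0,1,0,-0.15,0.1,0,0,0,1,0,-0.15,0.2,0,0,0,1,0,-0.15,0.2,0,0,0,1,0,-0.15,0.2,0,0,0,1]}}

```text
time: 12.02
eef_pos: [0.556, 0.2235, 0.1563]
tcp_rot: [0.8, 0.6, 0.0, -0.0]
contact_force: [0.2, 0.6, -1.6]
opening: 0.253
finger_force: 49.1
```

Request:
{"method": "arm_command", "body": {"series": [0,0,0.1,0,0,0,1,0,0,0.2,0,0,0,1,0,0,0.2,0,0,0,1,0,0,0.2,0,0,0,1]}}

```text
time: 12.35
eef_pos: [0.5563, 0.2235, 0.1547]
tcp_rot: [0.8, 0.6, 0.0, 0.0]
contact_force: [0.6, -0.4, 1.4]
opening: 0.252
finger_force: 49.3
```

Request:
{"method": "arm_command", "body": {"series": [0,0,0.02,0,0,0,1,0,0,0.04,0,0,0,1,0,0,0.04,0,0,0,1,0,0,0.04,0,0,0,1]}}

```text
time: 12.68
eef_pos: [0.5563, 0.2235, 0.1544]
tcp_rot: [0.8, 0.6, 0.0, 0.0]
contact_force: [0.0, 0.4, 3.6]
opening: 0.251
finger_force: 49.5
```

Run:
```python
from h import *
F=[]
for k in range(10): vision.read_camera('side');F.append(telemetry.get_state()['contact_force'])
print(np.mean(F,0),np.std(F,0)); goal([.5563,.2235,.154],-16.3)
```

```text
[-0.40469091 -0.15560296  3.76448019] [0.47009043 0.40820974 0.46425632]
t 13.18 tcp [0.5562 0.2235 0.1541] shift [0.   0.01 0.01] turn [ 0.02 -0.02 -0.02] F [ 0.66 -0.35  3.67] open 0.248 ff 49.6
```

Run:
```python
from h import *
q=shot('scene','s7.png');s=shot('side','d7.png')
c=lambda i,x,y,w,h,k: cv2.resize(i[y:y+h,x:x+w],None,fx=k,fy=k,interpolation=cv2.INTER_CUBIC)
b=cv2.imread('pics/d6.png')
cv2.imwrite('pics/c7.png',np.hstack([c(q,465,250,54,120,5),c(b,225,140,26,60,10),c(s,225,140,26,60,10)]))
print(telemetry.get_state()['contact_force'])
```

```text
[0.40715608 0.06631405 3.90352969]
```

View pics/c7.png

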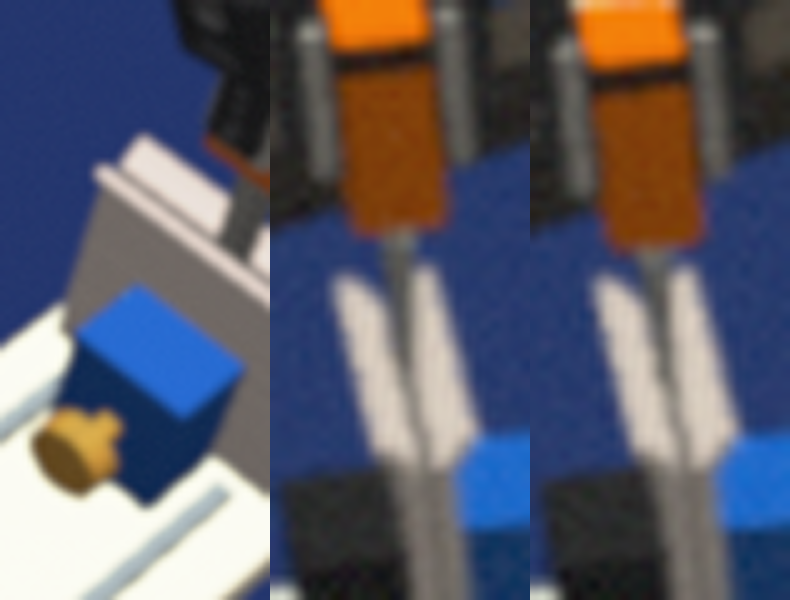

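The blade sits centred and upright in the gap. The blue slide has not moved: its left edge is about 190 px into its panel both before and after pressing. The push is steady at about 5 N net.

```bash
python3 -c "
from plant import ctrl; print(ctrl.sign_off())"
```

```text
the job is handed in; nothing more can be done
None
```

The job is handed in: the gripper still holds the gauge upright in the gap, about 18 mm deep and pressed snug on both plates at about 5 N, with no visible shift of the moving plate.

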